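# Swing the retaining arms over a display module

### The job

The display module lies loose in its frame: secure it by pushing the two swing arms round with a fingertip, by their upright posts, until each arm's black rubber foot is wholly over its own green pad (the one nearer its pivot), in either order. Push gently, do not grip the arms or press on the module, and leave the module, jar, lifter and screwdriver where they are.

Things in the scene. Friction and masses are not known exactly. Their poses are not given: they have to be found in the camera images.
- frame: grey die-cast frame of a display tile, fixed to the bench, 180 mm (its x) by 310 mm (its y), rims 45 mm high and 24 mm wide on the long sides; origin at the centre of its underside on the table. A swing arm is pivoted on each long rim: the far one (orange post) at frame x = +78, y = -65 mm, the near one (blue post) at x = -78, y = +65 mm. The arms are aluminium bars 14 mm wide, from 54 to 68 mm above the table (pivot bolt to 73 mm).
- far_arm (a joint): swing angle (rad) of the far arm (orange post) about its vertical pivot. 0: the arm points straight across the frame, square to the rim that carries it, inward over the module. It grows as the arm swings open, anticlockwise seen from above, so that its post moves towards the frame's -y end; about 1.57 lies along the rim. Stops at -0.8 and 1.9. It turns against steady friction, about 1.5 N at the post, has no spring or catch, and stays where it is left.
- near_arm (a joint): swing angle (rad) of the near arm (blue post) about its vertical pivot. 0: the arm points straight across the frame, square to the rim that carries it, inward over the module. It grows as the arm swings open, anticlockwise seen from above, so that its post moves towards the frame's +y end; about 1.57 lies along the rim. Stops at -0.8 and 1.9. It turns against steady friction, about 1.5 N at the post, has no spring or catch, and stays where it is left.
- far_arm_pivot (a point): pivot axis of the far arm (orange post), on the frame's far long rim; the point is 68 mm above the table
- near_arm_pivot (a point): pivot axis of the near arm (blue post), on the frame's near long rim; the point is 68 mm above the table
- far_arm_post (a point): the far arm's orange upright post: 12 mm diameter, 42 mm tall; the point is the centre of its top, 110 mm above the table. It stands on the arm's free end, 85 mm from the pivot, straight above the foot, and rises from the bar's top at 68 mm above the table.
- near_arm_post (a point): the near arm's blue upright post: 12 mm diameter, 42 mm tall; the point is the centre of its top, 110 mm above the table. It stands on the arm's free end, 85 mm from the pivot, straight above the foot, and rises from the bar's top at 68 mm above the table.
- far_arm_foot (a point): centre of the underside of the far arm's black rubber foot, a 16 mm disc under the arm's free end, 85 mm from the pivot and 44 mm above the table, just clear of the module and pads
- near_arm_foot (a point): the same for the near arm
- far_pad_mark (a point): centre of the top of the far arm's green pad: a thin round green disc, 40 mm across, on the back of the module, 41.5 mm above the table. It lies 85 mm from the far arm's pivot, so the foot passes over its centre, at an angle that differs from job to job (arm angle -0.3 to 0.3). The far arm's pad is the one in the frame's -y half.
- near_pad_mark (a point): the same for the near arm; it lies in the frame's +y half
- module: dark display module lying face down, loose, in the frame: 128 x 256 x 18 mm, origin at the centre of its underside, 22 mm above the table; its back is 40 mm above the table, with two white connectors (10 mm higher) near its ends
- jar: bystander: small closed jar with white cap, 56 mm diameter, 70 mm tall, standing on the bench beside one end of the frame; origin under its centre
- lifter: bystander: grey hand lifter with round foot and blue band, 76 mm diameter at the foot, 95 mm tall, standing beside the other end of the frame; origin under its centre
- screwdriver: bystander: screwdriver with red handle, lying roughly along the far rim, 80 to 120 mm beyond it; origin under its middle

How it is judged:
By the outcome, as a careful person would: the job done as asked, in the order asked, and still so for the second after the job is handed in, with the robot touching nothing.
It also fails if it takes over 58 s, if anything falls off the work surface, if the arm or the gripper's body presses on something with over 40 N, if the wrist force passes 120 N, or if a joint passes its speed limit or range.

### The arm

A 6-joint arm with a two-finger parallel gripper is mounted at the origin on the work surface. World frame = base frame: x ahead of the robot, y to its left, z up, the work surface at z = 0. Lengths are in m, angles in rad, forces in N, time in s.
With the tool pointing down it reaches from about 0.4 to 0.925 m from the base axis. Payload 3.4 kg.
Tool frame: the origin (TCP) lies on the centre line of the jaws, within the pads' length; the fingertips stand 19 mm ahead of it and the grasp point (between the pads) is the TCP; z points along the fingers, x is the direction in which the jaws open and shut, and the axes are right-handed (so a half turn about z gives the same grasp; the last joint's range is limited). The gripper opens to 85 mm and grips with 20 to 120 N. Pads are 22 mm wide; open, the fingers measure 114 mm over their backs; the gripper's body (76 mm by 85 mm) begins 54 mm behind the grasp point. The pads swing forward as they close: fully open they stand 13 mm farther back than shut.
Start: joints at [-1.375, 0.307, 1.506, -0, 1.328, -0.073], TCP at [0.153, -0.554, 0.25] pointing down, gripper open.
Joint ranges: [-3.12, 3.12], [-1.05, 2.28], [0.14, 2.33], [-1.42, 4.57], [0.1, 2.73], [-2.68, 2.68]. Speed limits (rad/s): [2.57, 2.57, 3.14, 3.14, 3.14, 3.14].

### API

Orientations are given as a unit quaternion [x, y, z, w].
In Python, from plant import robot gives the robot as it stands.
- The arm moves only by the shell command python3 -m jog 'ROWS' [FORCE]. ROWS is text: rows parted by semicolons, each of 7 numbers parted by spaces: the shift along the tool's x, y, z in m, then the turn, a rotation vector about the tool's x, y, z in degrees, then the closure, from -1 (fully open) to 1 (shut). A call has 1 to 8 rows; each row is the pose to reach, as a shift and turn from the pose measured when the call began, along the tool's axes at that moment; what a row does not reach only later rows make up. A row lasts 1/12 s, in which the tool goes at most 41.7 mm and 7.16 degrees, less where a joint would pass 70% of its speed; a pose out of reach is approached as far as the arm can. A call with a gripper value outside its range is refused whole. The fingers move at their own pace and stop on an object; FORCE is the grip in N (left out, the last holds). Time passes only in rows, so rows that repeat a pose let the fingers close. It gives the time, the measured TCP pose, the force and the opening at its end, in the units of the state.
- robot.state(): the state, without advancing time (a new reading comes with each control period).
- robot.snapshot(name): name is "side" or "top"; returns (picture, depth): 420x560x3 uint8, blue, green, red; 420x560 float32, m along the optical axis (not along the pixel's ray), 0 where there is no reading.
- robot.camera_model(name): a dict with "mtx" (3x3 intrinsics, pixels), "rvec" (rotation vector, rad) and "tvec" (3), from world to camera coordinates, as OpenCV has them. Camera axes: x right, y down, z forward; pixel columns grow to the right and rows downward; lengths in m; the calibration is good to about 2 mm. A picture is of the moment at which its call begins. camera_model takes no time and is no camera call.
- robot.hand_in(): hands the job in, once; it reports no verdict.
The state is a dict: "clock": time; "joint_positions": joint angles; "joint_vel": joint speeds; "joint_torque": joint torques, N m; "position": TCP position; "orientation": TCP orientation; "force": force on the tool from outside, world axes, zero at the start; "wrist_torque": the same for the moment, N m; "gripper_width": opening from 0.0 (shut) to 1.0 (fully open).
Only numpy, scipy, OpenCV 4.12 (cv2) and the standard library are available. Lean on these libraries where they do the work, as an engineer would, in place of code of your own. Each camera call takes 0.05 s, during which the arm holds its last target. There are 200 camera calls.

## Working session

There is one attempt and no reset: what is moved stays moved. The work goes in short steps, Python scripts to look and compute and a shell command to move; the robot and the scene stay as the last step left them, time stands still between calls to the robot, and variables do not carry over. Pictures are saved under pics/ and viewed, about 8 in all and at most 12, crops included, and the job is handed in when it is done.

```bash
ls; mkdir -p pics; python3 - <<'E'
from plant import robot
import cv2
s=robot.state();print({k:s[k] for k in('clock','position','orientation','gripper_width','force')})
for n in('top','side'):
    p,d=robot.snapshot(n);cv2.imwrite(f'pics/{n}0.png',p)
    import numpy as np;np.save(f'pics/{n}0.npy',d)
    m=robot.camera_model(n);print(n,m)
E
```

```text
pics
{'clock': 0.0, 'position': array([ 0.15254584, -0.55372247,  0.24940104]), 'orientation': array([ 7.95480366e-01, -6.05978532e-01, -7.60959322e-04, -6.53431865e-04]), 'gripper_width': 1.0007149819126593, 'force': array([ 0.49526079, -0.34275532, -1.13968794])}
top {'mtx': array([[478.86725356,   0.        , 277.76857197],
       [  0.        , 478.86725356, 207.74909787],
       [  0.        ,   0.        ,   1.        ]]), 'rvec': array([ 2.13793712, -2.1388143 ,  0.1825497 ]), 'tvec': array([0.02077036, 0.64494183, 0.97762722])}
side {'mtx': array([[402.32327448,   0.        , 273.26574306],
       [  0.        , 402.32327448, 215.71433936],
       [  0.        ,   0.        ,   1.        ]]), 'rvec': array([ 2.37646618, -0.56252641,  0.23501713]), 'tvec': array([-0.53205951,  0.28720217,  0.72307073])}
```

View pics/top0.png

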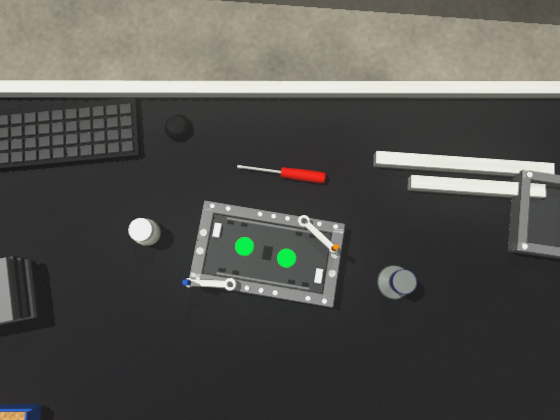

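View pics/side0.png

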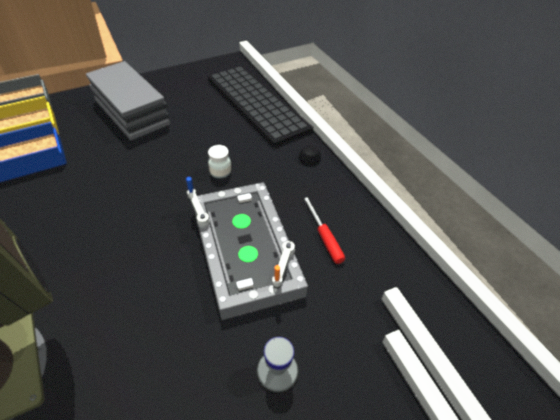

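Top view: far pivot (304,221), orange post (336,247), its pad (286,258). Near pivot (230,285), blue post (186,282), its pad (244,246). The jar is on the left at (145,232) and the lifter on the right at (397,282). The side view shows the same layout: orange post (277,272), blue post (190,186), pads (248,254) and (241,221).

```bash
cat > h.py <<'E'
import cv2,numpy as np
from plant import robot
def cam(n):
    m=robot.camera_model(n);R=cv2.Rodrigues(m['rvec'])[0];return m['mtx'],R,np.array(m['tvec'])
def plane(n,uv,z):
    K,R,t=cam(n);d=R.T@np.linalg.inv(K)@[uv[0],uv[1],1];c=-R.T@t;return c+d*(z-c[2])/d[2]
def tri(a,b):
    P=[K@np.c_[R,t] for K,R,t in map(cam,('top','side'))]
    X=cv2.triangulatePoints(*P,np.float64(a),np.float64(b)).ravel();return X[:3]/X[3]
def blobs(p,roi,name):
    h=cv2.cvtColor(p,cv2.COLOR_BGR2HSV);lo,hi={'green':((50,150,100),(75,255,255)),'orange':((5,150,80),(18,255,255)),'blue':((105,120,40),(130,255,255))}[name]
    m=cv2.inRange(h,lo,hi);M=np.zeros_like(m);x0,y0,x1,y1=roi;M[y0:y1,x0:x1]=m[y0:y1,x0:x1]
    n,l,s,c=cv2.connectedComponentsWithStats(M);return [(np.round(c[i],1).tolist(),s[i].tolist()) for i in range(1,n) if s[i,4]>5]
ROI={'top':(170,190,360,320),'side':(180,170,310,320)}
E
python3 - <<'E'
from h import *
for n in('top','side'):
    p=cv2.imread(f'pics/{n}0.png')
    for c in('green','orange','blue'):print(n,c,blobs(p,ROI[n],c))
    x0,y0,x1,y1=ROI[n];cv2.imwrite(f'pics/{n}0c.png',cv2.resize(p[y0:y1,x0:x1],None,fx=4,fy=4,interpolation=2))
E
```

```text
top green [([244.0, 245.9], [235, 237, 19, 19, 286]), ([286.0, 257.6], [277, 249, 19, 19, 281])]
top orange [([335.0, 247.0], [332, 244, 7, 7, 32])]
top blue [([185.5, 282.0], [182, 279, 9, 7, 41])]
side green [([241.1, 220.8], [233, 214, 17, 14, 192]), ([247.7, 253.8], [239, 246, 18, 16, 226])]
side orange [([276.5, 272.6], [275, 265, 4, 15, 46])]
side blue [([189.1, 182.7], [185, 176, 8, 16, 85])]
```

View pics/top0c.png

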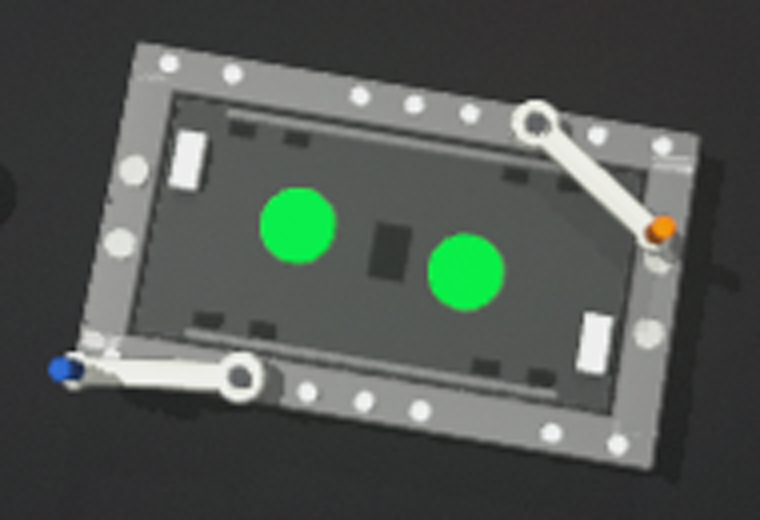

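View pics/side0c.png

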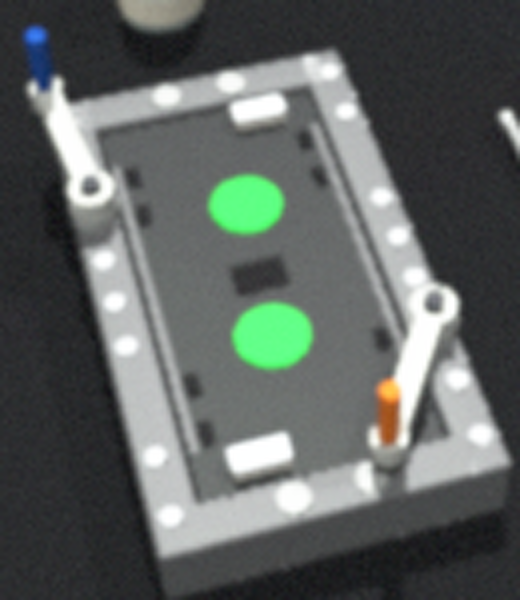

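The crops sharpen the positions. In full-picture pixels:
- **Top view:** pivots (304,220.8) and (230,284.5), post tops (336,247) and (184.5,282).
- **Side view:** pivots (288.5,245.5) and (202.5,216.8), post tops (276.8,267) and (189.2,178.7).

```bash
python3 - <<'E'
from h import *
np.set_printoptions(precision=4,suppress=True)
D={'fpiv':((304,220.8),(288.5,245.5),.073),'npiv':((230,284.5),(202.5,216.8),.073),'fpost':((336,247),(276.8,267),.110),'npost':((184.5,282),(189.2,178.7),.110),'npad':((244,245.9),(241.1,220.8),.0415),'fpad':((286,257.6),(247.7,253.8),.0415)}
X={}
for k,(a,b,z) in D.items():
    A,B=plane('top',a,z),plane('side',b,z);X[k]=(A+B)/2
    print(k,'tri',tri(a,b),'top',A,'side',B,'z')
v=lambda a,b:X[b][:2]-X[a][:2]
c=(X['fpiv']+X['npiv'])/2
w=v('npiv','fpiv'); th=np.arctan2(w[1],w[0])-np.arctan2(-130,156)
print('centre',c,'pivdist',np.linalg.norm(w),203.07,'yaw',np.degrees(th))
for s,o in(('f',np.pi),('n',0)):
  for e in('post','pad'):
    u=v(s+'piv',s+e);a=np.arctan2(u[1],u[0])-th-o;print(s,e,np.linalg.norm(u),(a+np.pi)%(2*np.pi)-np.pi)
for n,uv,z in(('jar',(142,229),.07),('lifter',(404,281),.095),('screw',(303,175),.02)):print(n,plane('top',uv,z))
from scipy.spatial.transform import Rotation as R
print(R.from_quat(robot.state()['orientation']).as_matrix())
E
```

```text
fpiv tri [ 0.6144 -0.0348  0.0672] top [ 0.6138 -0.0345  0.073 ] side [ 0.6119 -0.0383  0.073 ] z
npiv tri [0.4815 0.1196 0.0663] top [0.4818 0.1189 0.073 ] side [0.4798 0.1139 0.073 ] z
fpost tri [ 0.555  -0.0958  0.1088] top [ 0.5557 -0.0959  0.11  ] side [ 0.5535 -0.0962  0.11  ] z
npost tri [0.4865 0.2064 0.1057] top [0.4866 0.2055 0.11  ] side [0.4854 0.2019 0.11  ] z
npad tri [0.5631 0.0936 0.0379] top [0.5638 0.093  0.0415] side [0.5606 0.0911 0.0415] z
fpad tri [0.5381 0.0031 0.0375] top [0.5387 0.0029 0.0415] side [0.5357 0.0008 0.0415] z
centre [0.5468 0.04   0.073 ] pivdist 0.20197876367535683 203.07 yaw -9.36366107100325
f post 0.08337697726593382 0.9605218194649892
f pad 0.08475332578950162 -0.3047174083234454
n post 0.08743998343075554 1.674907185549972
n pad 0.08499332267032592 -0.12731097742685016
jar [0.5969 0.3054 0.07  ]
lifter [ 0.4884 -0.2335  0.095 ]
screw [ 0.7251 -0.0365  0.02  ]
[[ 0.2656 -0.9641 -0.0003]
 [-0.9641 -0.2656  0.0018]
 [-0.0018 -0.0002 -1.    ]]
```

The measurements agree: triangulated heights are within about 6 mm of nominal, the pivots are 202 mm apart (203 expected) and the radii are 83–87 mm. The far arm stands at 0.96 and must reach −0.30. The near arm stands at 1.67 and must reach −0.13. I'll shut the gripper and push with the finger's flat face at z ≈ 0.085, going to the far arm first.

```bash
cat > g.py <<'E'
from h import *
from scipy.spatial.transform import Rotation as R
TH=np.radians(-9.36)
PIV={'f':np.array([.6129,-.0362]),'n':np.array([.481,.1170])}
def post(s,a):
    w=a+TH+(np.pi if s=='f' else 0);return PIV[s]+.085*np.array([np.cos(w),np.sin(w)])
def row(p,yaw=None):   # world TCP target, tool-x yaw (rad) -> shift, turn about tool axes (deg)
    s=robot.state();T=R.from_quat(s['orientation'])
    sh=T.inv().apply(np.array(p)-s['position']);r=[0,0,0]
    y0=np.arctan2(T.as_matrix()[1,0],T.as_matrix()[0,0])
    y=y0 if yaw is None else yaw
    G=R.from_matrix(np.c_[[np.cos(y),np.sin(y),0],[np.sin(y),-np.cos(y),0],[0,0,-1]])
    r=(T.inv()*G).as_rotvec(degrees=True)
    return np.round(sh,4),np.round(r,1)
E
python3 - <<'E'
from g import *
p=post('f',.96);n=np.array([-.266,.964]);print(p)
q=p-n*.038
print(row([*q,.25]),row([*q,.108]))
E
```

```text
[ 0.55347522 -0.09697578]
(array([-2.959e-01, -5.079e-01,  1.000e-04]), array([-0. ,  0.1, -0. ])) (array([-0.2957, -0.5078,  0.1421]), array([-0. ,  0.1, -0. ]))
```

```bash
python3 -m jog '-0.02 -0.034 0 0 0 0 1; -0.04 -0.068 0 0 0 0 1; -0.06 -0.102 0 0 0 0 1; -0.08 -0.136 0 0 0 0 1; -0.1 -0.17 0 0 0 0 1; -0.12 -0.204 0 0 0 0 1; -0.14 -0.238 0 0 0 0 1; -0.16 -0.272 0 0 0 0 1' 20
python3 - <<'E'
from g import *
q=post('f',.96)-np.array([-.266,.964])*.038
print(row([*q,.25],np.radians(-74.6)))
E
```

```text
clock: 0.77
position: [0.373, -0.3255, 0.2495]
orientation: [0.795, -0.606, -0.001, -0.001]
force: [1.2, -0.9, -0.7]
gripper_width: -0.002
(array([-1.344e-01, -2.346e-01, -2.000e-04]), array([ 0. ,  0.1, -0. ]))
```

```bash
python3 -m jog '-0.02 -0.034 0 0 0 0 1; -0.04 -0.068 0 0 0 0 1; -0.06 -0.102 0 0 0 0 1; -0.08 -0.136 0 0 0 0 1; -0.1 -0.17 0 0 0 0 1; -0.117 -0.204 0 0 0 0 1; -0.134 -0.2345 0 0 0 0 1; -0.134 -0.2345 0 0 0 0 1'
python3 -m jog '0 0 0.03 0 0 0 1; 0 0 0.06 0 0 0 1; 0 0 0.09 0 0 0 1; 0 0 0.12 0 0 0 1; 0 0 0.142 0 0 0 1; 0 0 0.142 0 0 0 1'
python3 - <<'E'
from g import *
q=post('f',.96)-np.array([-.266,.964])*.038
print(row([*q,.108],np.radians(-74.6)))
for n in('top','side'):
    p,d=robot.snapshot(n);x0,y0,x1,y1=ROI[n];cv2.imwrite(f'pics/{n}1c.png',cv2.resize(p[y0:y1,x0:x1],None,fx=3,fy=3,interpolation=2))
a,b=cv2.imread('pics/top1c.png'),cv2.imread('pics/side1c.png')
c=np.zeros((450,570+390,3),np.uint8);c[:a.shape[0],:570]=a;c[:,570:]=b;cv2.imwrite('pics/both1.png',cv2.resize(c,None,fx=.83,fy=.83))
# predicted tool offsets from contact along arc, finger offset 20 mm
n=np.array([-.266,.964])
for a in np.linspace(.96,-.30,10):
    q=post('f',a)-n*.0205;print(round(a,2),*row([*q,.108],np.radians(-74.6)))
E
```

```text
clock: 1.43
position: [0.568, -0.1295, 0.2493]
orientation: [0.797, -0.604, -0.001, -0.003]
force: [-0.7, -0.3, 0.2]
gripper_width: 0.0
clock: 1.93
position: [0.564, -0.1278, 0.1022]
orientation: [0.797, -0.604, -0.006, -0.001]
force: [-0.1, 0.7, -0.8]
gripper_width: 0.002
(array([ 0.0054,  0.002 , -0.0058]), array([0.3, 0.6, 0.3]))
0.96 [-0.014   0.005  -0.0013] [-0.1  0.3  0.2]
0.82 [-0.0247  0.0102 -0.0013] [-0.1  0.3  0.2]
0.68 [-0.036   0.0139 -0.0012] [-0.1  0.3  0.2]
0.54 [-0.0477  0.0159 -0.0012] [-0.1  0.3  0.2]
0.4 [-0.0596  0.0163 -0.0011] [-0.1  0.3  0.2]
0.26 [-0.0714  0.015  -0.001 ] [-0.1  0.3  0.2]
0.12 [-0.0829  0.0121 -0.001 ] [-0.1  0.3  0.2]
-0.02 [-0.0939  0.0077 -0.0009] [-0.1  0.3  0.2]
-0.16 [-0.1042  0.0017 -0.0008] [-0.1  0.3  0.2]
-0.3 [-0.1136 -0.0057 -0.0008] [-0.1  0.3  0.2]
```

View pics/both1.png

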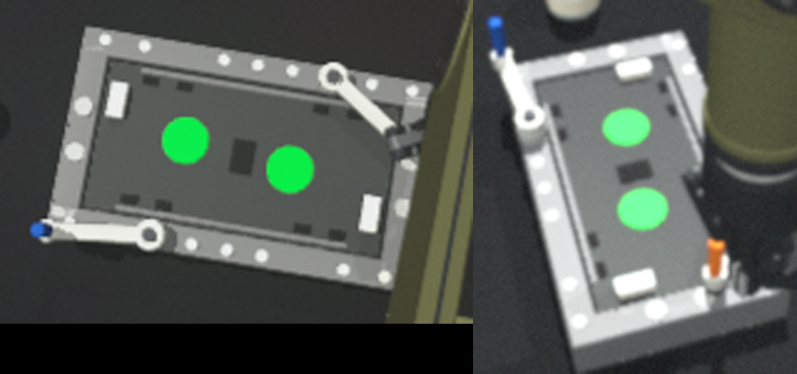

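The fingertip is beside the orange post (side crop, finger about (740,280), post (715,262)). It is clear of the bar and the post has not moved. Now I'll push along the arc.

```bash
python3 -m jog '-0.007 0.003 0 0 0 0 1; -0.014 0.005 -0.001 0 0 0 1; -0.019 0.0075 -0.001 0 0 0 1; -0.025 0.010 -0.001 0 0 0 1; -0.030 0.012 -0.001 0 0 0 1; -0.036 0.014 -0.001 0 0 0 1; -0.036 0.014 -0.001 0 0 0 1'
python3 - <<'E'
from g import *
p,d=robot.snapshot('side');print(blobs(p,ROI['side'],'orange'));print(robot.state()['force'])
n=np.array([-.266,.964])
for a in (.54,.4,.26,.12,-.02,-.16,-.3):
    q=post('f',a)-n*.0205;print(round(a,2),*row([*q,.108],np.radians(-74.6)))
E
```

```text
clock: 2.62
position: [0.5435, -0.0967, 0.1083]
orientation: [0.797, -0.604, -0.002, -0.002]
force: [-0.4, 0.1, -0.8]
gripper_width: 0.001
[]
[-0.10083891  0.05260231  0.1215995 ]
0.54 [-0.0106  0.0018  0.0002] [-0.1  0.4  0.3]
0.4 [-0.0225  0.0022  0.0003] [-0.1  0.4  0.3]
0.26 [-0.0343  0.001   0.0003] [-0.1  0.4  0.3]
0.12 [-0.0458 -0.002   0.0004] [-0.1  0.4  0.3]
-0.02 [-0.0568 -0.0064  0.0005] [-0.1  0.4  0.3]
-0.16 [-0.0671 -0.0124  0.0006] [-0.1  0.4  0.3]
-0.3 [-0.0765 -0.0198  0.0006] [-0.1  0.4  0.3]
```

```bash
python3 - <<'E'
from g import *
P=[]
for n in('top','side'):
    p,d=robot.snapshot(n);x0,y0,x1,y1=ROI[n];P.append(cv2.resize(p[y0:y1,x0:x1],None,fx=2.5,fy=2.5,interpolation=2))
    print(n,blobs(p,ROI[n],'orange'))
a,b=P;c=np.zeros((375,800,3),np.uint8);c[:a.shape[0],:475]=a;c[:b.shape[0],475:]=b;cv2.imwrite('pics/both2.png',c)
E
```

```text
top []
side [([263.6, 268.5], [263, 264, 2, 11, 17])]
```

View pics/both2.png

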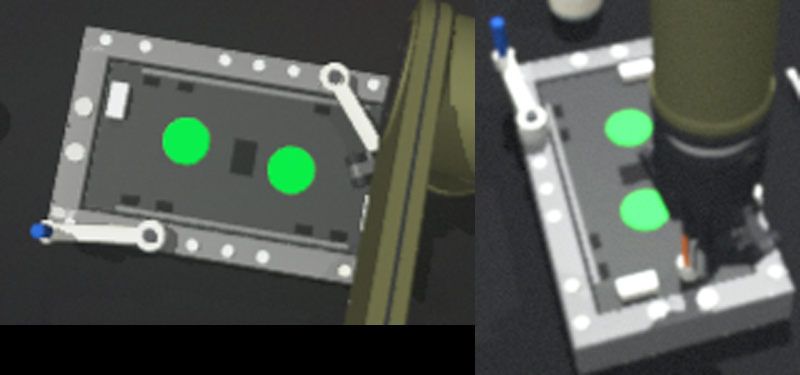

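The far arm has swung in to about 0.7, as predicted (bar from (335,77) to about (376,148) in the top crop), with negligible force. Continuing.

```bash
python3 -m jog '-0.005 0.001 0 0 0 0 1; -0.0105 0.002 0 0 0 0 1; -0.0165 0.002 0 0 0 0 1; -0.0225 0.002 0 0 0 0 1; -0.0285 0.0015 0 0 0 0 1; -0.034 0.001 0 0 0 0 1; -0.040 -0.0005 0 0 0 0 1; -0.0455 -0.002 0 0 0 0 1'
python3 - <<'E'
from g import *
print(robot.state()['force'])
n=np.array([-.266,.964])
for a in (.12,-.02,-.16,-.23,-.3):
    q=post('f',a)-n*.0205;print(round(a,2),*row([*q,.108],np.radians(-74.6)))
E
```

```text
clock: 3.43
position: [0.5339, -0.0523, 0.1081]
orientation: [0.797, -0.604, -0.002, -0.002]
force: [-0.3, -1.9, -0.6]
gripper_width: 0.001
[-0.25510145 -1.91978424 -0.63976219]
0.12 [-0.0001  0.0005  0.0001] [-0.1  0.4  0.3]
-0.02 [-0.0111 -0.004   0.0002] [-0.1  0.4  0.3]
-0.16 [-0.0214 -0.01    0.0002] [-0.1  0.4  0.3]
-0.23 [-0.0262 -0.0135  0.0003] [-0.1  0.4  0.3]
-0.3 [-0.0308 -0.0174  0.0003] [-0.1  0.4  0.3]
```

```bash
python3 -m jog '-0.0055 -0.002 0 0 0 0 1; -0.011 -0.004 0 0 0 0 1; -0.016 -0.007 0 0 0 0 1; -0.0214 -0.010 0 0 0 0 1; -0.0262 -0.0135 0 0 0 0 1; -0.0262 -0.0135 0 0 0 0 1'
python3 - <<'E'
from g import *
print(robot.state()['force'])
P=[]
for n in('top','side'):
    p,d=robot.snapshot(n);x0,y0,x1,y1=ROI[n];P.append(cv2.resize(p[y0:y1,x0:x1],None,fx=2.5,fy=2.5,interpolation=2))
    print(n,blobs(p,ROI[n],'orange'))
a,b=P;c=np.zeros((375,800,3),np.uint8);c[:a.shape[0],:475]=a;c[:b.shape[0],475:]=b;cv2.imwrite('pics/both3.png',c)
n=np.array([-.266,.964])
for a in (-.23,-.3,-.33):
    q=post('f',a)-n*.0205;print(round(a,2),*row([*q,.108],np.radians(-74.6)))
E
```

```text
clock: 3.93
position: [0.5406, -0.0222, 0.1084]
orientation: [0.797, -0.604, -0.002, -0.003]
force: [-0.3, -0.3, -0.5]
gripper_width: -0.001
[-0.27323473 -0.26439763 -0.51202313]
top []
side [([245.1, 241.0], [244, 236, 3, 12, 16])]
-0.23 [0.0004 0.0005 0.0003] [-0.1  0.4  0.3]
-0.3 [-0.0041 -0.0033  0.0003] [-0.1  0.4  0.3]
-0.33 [-0.006  -0.0051  0.0004] [-0.1  0.4  0.3]
```

View pics/both3.png

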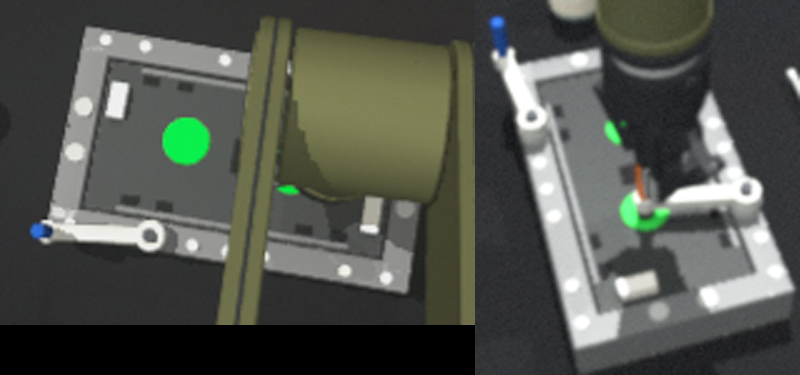

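The side view shows the far arm's end now over its pad. I'll nudge it slightly more, back off, rise and measure.

```bash
python3 -m jog '-0.0025 -0.002 0 0 0 0 1; -0.0025 -0.002 0 0 0 0 1; 0.015 0 0 0 0 0 1; 0.015 0 0 0 0 0 1; 0.015 0 -0.04 0 0 0 1; 0.015 0 -0.08 0 0 0 1; -0.01 0.04 -0.09 0 0 0 1; -0.04 0.07 -0.09 0 0 0 1'
python3 - <<'E'
from g import *
n=np.radians(-35)
p=post('n',1.67);print(p,robot.state()['orientation'])
for d in (.05,.038):
  q=p-np.array([np.cos(n),np.sin(n)])*d
  print(q,row([*q,.19],n))
E
```

```text
clock: 4.7
position: [0.4725, -0.0083, 0.2019]
orientation: [0.796, -0.605, 0.003, -0.005]
force: [-0.9, 0.3, -0.0]
gripper_width: 0.002
[0.48644979 0.20182511] [ 0.79619635 -0.60500857  0.00251932 -0.00544611]
[0.44549218 0.23050393] (array([-0.2373, -0.0378,  0.0129]), array([ -0.7,  -0.1, -39.5]))
[0.45532201 0.22362102] (array([-0.228 , -0.0454,  0.013 ]), array([ -0.7,  -0.1, -39.5]))
```

```bash
python3 -m jog '-0.03 -0.005 0 0 0 -5 1; -0.06 -0.01 0 0 0 -10 1; -0.09 -0.015 0 0 0 -15 1; -0.12 -0.02 0 0 0 -20 1; -0.15 -0.025 0 0 0 -25 1; -0.18 -0.03 0 0 0 -30 1; -0.21 -0.034 0 0 0 -35 1; -0.237 -0.038 0 -0.7 0 -39.5 1'
python3 - <<'E'
from g import *
for n in('top','side'):
    p,d=robot.snapshot(n);x0,y0,x1,y1=ROI[n]
    print(n,blobs(p,ROI[n],'orange'),blobs(p,ROI[n],'green'),blobs(p,ROI[n],'blue'));cv2.imwrite(f'pics/{n}4c.png',cv2.resize(p[y0:y1,x0:x1],None,fx=4,fy=4,interpolation=2))
n=np.radians(-35);q=post('n',1.67)-np.array([np.cos(n),np.sin(n)])*.042
print(row([*q,.108],n),robot.state()['joint_positions'])
for a in(-.2,-.25,-.305,-.35):
  P=[*post('f',a),.11]
  print(a,[np.round(cv2.projectPoints(np.array([P]),np.array(robot.camera_model(c)['rvec']),np.array(robot.camera_model(c)['tvec']),robot.camera_model(c)['mtx'],None)[0].ravel(),1) for c in('top','side')])
E
```

```text
clock: 5.37
position: [0.4445, 0.2319, 0.2031]
orientation: [0.954, -0.299, 0.0, 0.0]
force: [0.3, 0.7, -0.7]
gripper_width: -0.003
top [([288.2, 256.8], [286, 254, 5, 6, 20])] [([244.0, 245.9], [235, 237, 19, 19, 286]), ([284.5, 258.8], [277, 249, 19, 19, 173])] [([185.5, 282.0], [182, 279, 9, 7, 41])]
side [([246.7, 239.7], [244, 233, 6, 15, 67])] [([241.1, 220.8], [233, 214, 17, 14, 192]), ([246.8, 256.6], [239, 249, 18, 13, 119])] [([189.1, 182.7], [185, 176, 8, 16, 84])]
(array([0.0101, 0.0032, 0.0951]), array([-0.1, -0. ,  0.3])) [3.99552443e-01 2.50062130e-01 1.72203581e+00 7.03263061e-04
 1.16766620e+00 1.00451914e+00]
-0.2 [array([291.3, 258.2]), array([247.1, 236.7])]
-0.25 [array([289.3, 257.4]), array([247., 235.])]
-0.305 [array([287.2, 256.4]), array([247. , 233.2])]
-0.35 [array([285.5, 255.4]), array([247.1, 231.7])]
```

View pics/top4c.png

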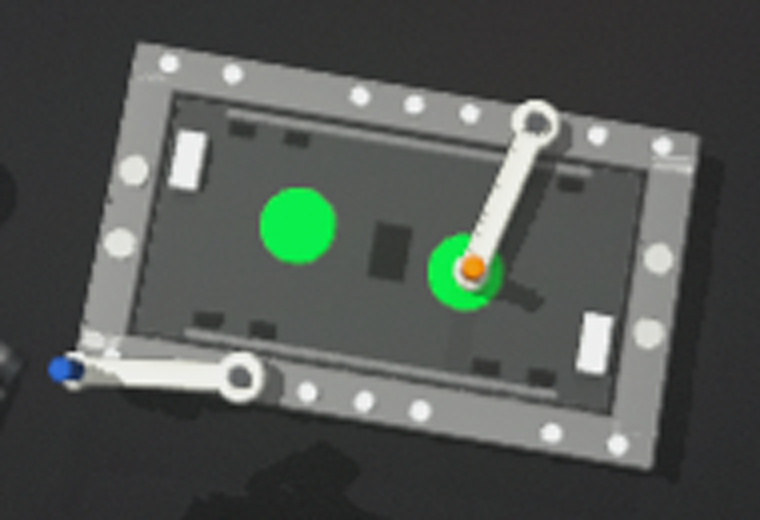

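The far arm is done: angle ≈ −0.28 against a pad at −0.30, so the foot is about 2 mm off the pad centre (post (288,257), pad (286,258)). The other pad has not moved. Next is the near arm.

```bash
python3 -m jog '0 0 0.03 0 0 0 1; 0 0 0.06 0 0 0 1; 0 0.003 0.085 0 0 0 1; 0 0.003 0.095 0 0 0 1; 0.005 0.003 0.095 0 0 0.3 1; 0.01 0.003 0.095 0 0 0.3 1;0.01 0.003 0.095 0 0 0.3 1'
python3 - <<'E'
from g import *
print(robot.state()['force'])
for a in np.arange(1.67,-.2,-.14):
  n=np.radians(-35-40*(1.67-a)/1.8);q=post('n',a)-np.array([np.cos(n),np.sin(n)])*.0205
  print(round(a,2),*row([*q,.108],n))
E
```

```text
clock: 6.05
position: [0.4543, 0.2258, 0.1091]
orientation: [0.954, -0.301, 0.002, -0.002]
force: [0.7, 0.4, 0.7]
gripper_width: 0.003
[0.65012289 0.38863437 0.66144621]
1.67 [0.0196 0.0012 0.0012] [-0.2 -0.1 -0.1]
1.53 [ 0.0302 -0.0053  0.0012] [-0.2 -0.1  3.1]
1.39 [ 0.0415 -0.0104  0.0013] [-0.2 -0.1  6.2]
1.25 [ 0.0533 -0.0138  0.0013] [-0.3 -0.1  9.3]
1.11 [ 0.0654 -0.0156  0.0013] [-0.3 -0.1 12.4]
0.97 [ 0.0775 -0.0157  0.0014] [-0.3 -0.1 15.5]
0.83 [ 0.0894 -0.0142  0.0014] [-0.3 -0.1 18.6]
0.69 [ 0.1009 -0.011   0.0014] [-0.3 -0.1 21.7]
0.55 [ 0.1118 -0.0063  0.0014] [-0.3 -0.1 24.8]
0.41 [ 0.1218 -0.0002  0.0014] [-0.3 -0.1 27.9]
0.27 [0.1308 0.0072 0.0014] [-0.3 -0.1 31.1]
0.13 [0.1386 0.0158 0.0014] [-0.3 -0.1 34.2]
-0.01 [0.145  0.0253 0.0014] [-0.3 -0.1 37.3]
-0.15 [0.15   0.0355 0.0013] [-0.3 -0.  40.4]
```

```bash
python3 -m jog '0.007 0.001 0 0 0 0 1; 0.014 0.001 0.001 0 0 0 1; 0.0196 0.001 0.001 0 0 0 1; 0.025 -0.002 0.001 0 0 1.5 1; 0.030 -0.005 0.001 0 0 3 1; 0.036 -0.008 0.001 0 0 4.5 1; 0.0415 -0.0105 0.001 0 0 6 1; 0.0475 -0.012 0.001 0 0 7.5 1'
python3 - <<'E'
from g import *
print(robot.state()['force'])
p,d=robot.snapshot('side');print(blobs(p,ROI['side'],'blue'))
p,d=robot.snapshot('top');print(blobs(p,ROI['top'],'blue'))
for a in np.arange(1.39,-.2,-.14):
  n=np.radians(-35-40*(1.67-a)/1.8);q=post('n',a)-np.array([np.cos(n),np.sin(n)])*.0205
  print(round(a,2),*row([*q,.108],n))
for a in (1.5,1.4,1.3,1.2):
  P=[*post('n',a),.1]
  print(a,[np.round(cv2.projectPoints(np.array([P]),np.array(robot.camera_model(c)['rvec']),np.array(robot.camera_model(c)['tvec']),robot.camera_model(c)['mtx'],None)[0].ravel(),1) for c in('top','side')])
E
```

```text
clock: 6.72
position: [0.501, 0.2086, 0.1083]
orientation: [0.931, -0.364, 0.002, -0.002]
force: [-0.9, 2.4, 0.4]
gripper_width: -0.0
[-0.91038746  2.42427067  0.3604071 ]
[([203.1, 180.6], [199, 174, 8, 16, 88])]
[]
1.39 [-0.0071  0.003   0.0001] [-0.3 -0.2 -1.4]
1.25 [ 0.0042 -0.002   0.0002] [-0.3 -0.2  1.7]
1.11 [ 0.0159 -0.0053  0.0002] [-0.3 -0.2  4.8]
0.97 [ 0.0279 -0.007   0.0002] [-0.3 -0.1  7.9]
0.83 [ 0.0399 -0.007   0.0003] [-0.3 -0.1 11. ]
0.69 [ 0.0518 -0.0054  0.0003] [-0.3 -0.1 14.1]
0.55 [ 0.0632 -0.0022  0.0003] [-0.3 -0.1 17.3]
0.41 [0.0739 0.0026 0.0003] [-0.3 -0.1 20.4]
0.27 [0.0838 0.0087 0.0003] [-0.3 -0.1 23.5]
0.13 [0.0926 0.0162 0.0003] [-0.3 -0.1 26.6]
-0.01 [0.1002 0.0247 0.0003] [-0.3 -0.1 29.7]
-0.15 [0.1065 0.0342 0.0003] [-0.3 -0.1 32.8]
1.5 [array([188.6, 274.9]), array([196.6, 180.4])]
1.4 [array([189.9, 270.8]), array([200.3, 180. ])]
1.3 [array([191.6, 266.8]), array([204.1, 179.8])]
1.2 [array([193.7, 263.1]), array([207.8, 179.9])]
```

The near arm is following (about 1.32) at roughly 2.5 N. Continuing.

```bash
python3 -m jog '0.005 -0.002 0 0 0 2 1; 0.0105 -0.004 0 0 0 3 1; 0.016 -0.0055 0 0 0 5 1; 0.022 -0.0063 0 0 0 6.5 1; 0.028 -0.007 0 0 0 8 1; 0.034 -0.007 0 0 0 9.5 1; 0.040 -0.007 0 0 0 11 1; 0.046 -0.006 0 0 0 12.5 1'
python3 - <<'E'
from g import *
print(robot.state()['force'])
p,d=robot.snapshot('side');print(blobs(p,ROI['side'],'blue'))
for a in np.arange(.83,-.2,-.14):
  n=np.radians(-35-40*(1.67-a)/1.8);q=post('n',a)-np.array([np.cos(n),np.sin(n)])*.0205
  print(round(a,2),*row([*q,.108],n))
for a in (.9,.8,.7,.6):
  P=[*post('n',a),.1]
  print(a,[np.round(cv2.projectPoints(np.array([P]),np.array(robot.camera_model(c)['rvec']),np.array(robot.camera_model(c)['tvec']),robot.camera_model(c)['mtx'],None)[0].ravel(),1) for c in('top','side')])
E
```

```text
clock: 7.48
position: [0.5401, 0.1808, 0.1083]
orientation: [0.886, -0.464, 0.002, -0.002]
force: [0.1, 1.7, -0.9]
gripper_width: 0.0
[ 0.11523654  1.74123169 -0.85988685]
[([223.0, 184.1], [220, 178, 7, 16, 85])]
0.83 [-0.008   0.0008  0.0003] [-0.3 -0.2 -1.7]
0.69 [ 0.0039 -0.0002  0.0004] [-0.3 -0.2  1.4]
0.55 [0.0157 0.0004 0.0004] [-0.3 -0.2  4.5]
0.41 [0.0272 0.0027 0.0004] [-0.3 -0.1  7.7]
0.27 [0.0382 0.0065 0.0004] [-0.3 -0.1 10.8]
0.13 [0.0485 0.0118 0.0004] [-0.4 -0.1 13.9]
-0.01 [0.0578 0.0185 0.0004] [-0.4 -0.1 17. ]
-0.15 [0.066  0.0264 0.0004] [-0.4 -0.1 20.1]
0.9 [array([201.9, 253.3]), array([218.4, 181.7])]
0.8 [array([205.2, 250.6]), array([221.7, 182.8])]
0.7 [array([208.8, 248.3]), array([224.9, 184.1])]
0.6 [array([212.5, 246.3]), array([227.8, 185.7])]
```

```bash
python3 -m jog '0.006 0 0 0 0 2 1; 0.012 0.000 0 0 0 3.5 1; 0.018 0.001 0 0 0 5 1; 0.024 0.002 0 0 0 6.5 1; 0.030 0.0035 0 0 0 8.5 1; 0.036 0.0058 0 0 0 10 1; 0.042 0.0084 0 0 0 12 1; 0.0475 0.0113 0 0 0 13.5 1'
python3 - <<'E'
from g import *
print(robot.state()['force'])
p,d=robot.snapshot('side');print(blobs(p,ROI['side'],'blue'),blobs(p,ROI['side'],'green'))
for a in np.arange(.13,-.2,-.07):
  n=np.radians(-35-40*(1.67-a)/1.8);q=post('n',a)-np.array([np.cos(n),np.sin(n)])*.0205
  print(round(a,2),*row([*q,.108],n))
for a in (.2,.1,0,-.127):
  P=[*post('n',a),.1]
  print(a,[np.round(cv2.projectPoints(np.array([P]),np.array(robot.camera_model(c)['rvec']),np.array(robot.camera_model(c)['tvec']),robot.camera_model(c)['mtx'],None)[0].ravel(),1) for c in('top','side')])
E
```

```text
clock: 8.2
position: [0.5589, 0.1338, 0.1086]
orientation: [0.824, -0.567, 0.003, -0.002]
force: [-0.2, 0.8, -0.4]
gripper_width: -0.004
[-0.21858019  0.78974293 -0.3607869 ]
[([236.8, 197.4], [234, 191, 6, 15, 58])] [([240.6, 221.0], [232, 214, 18, 15, 190]), ([246.6, 256.4], [239, 249, 19, 13, 125])]
0.13 [-0.0007 -0.0001  0.0005] [-0.4 -0.1  0.1]
0.06 [0.0047 0.0019 0.0005] [-0.4 -0.1  1.7]
-0.01 [0.01   0.0042 0.0005] [-0.4 -0.1  3.3]
-0.08 [0.015  0.0069 0.0005] [-0.4 -0.1  4.8]
-0.15 [0.0198 0.0099 0.0005] [-0.4 -0.1  6.4]
0.2 [array([228.8, 242.4]), array([236.8, 194. ])]
0.1 [array([233. , 242.5]), array([238.3, 196.5])]
0 [array([237.2, 242.9]), array([239.5, 199.2])]
-0.127 [array([242.3, 244.1]), array([240.4, 202.7])]
```

```bash
python3 -m jog '0.005 0.002 0 0 0 1.5 1; 0.010 0.004 0 0 0 3 1; 0.014 0.006 0 0 0 4.5 1; 0.017 0.0078 0 0 0 5.5 1; 0.017 0.0078 0 0 0 5.5 1; -0.005 0 0 0 0 5.5 1; -0.005 0 -0.002 0 0 5.5 1; -0.005 0 -0.04 0 0 5.5 1'
python3 -m jog '0 0 -0.04 0 0 0 1; 0 0 -0.08 0 0 0 1; -0.04 0 -0.08 0 0 0 1; -0.08 0 -0.08 0 0 0 1; -0.12 0 -0.08 0 0 0 1; -0.16 0 -0.08 0 0 0 1; -0.18 0 -0.08 0 0 0 1; -0.18 0 -0.08 0 0 0 1'
python3 - <<'E'
from g import *
for n in('top','side'):
    p,d=robot.snapshot(n);x0,y0,x1,y1=ROI[n]
    print(n,[blobs(p,ROI[n],c) for c in('orange','green','blue')]);cv2.imwrite(f'pics/{n}5c.png',cv2.resize(p[y0:y1,x0:x1],None,fx=4,fy=4,interpolation=2))
for a in(0,-.06,-.127,-.2):
  P=[*post('n',a),.11]
  print(a,[np.round(cv2.projectPoints(np.array([P]),np.array(robot.camera_model(c)['rvec']),np.array(robot.camera_model(c)['tvec']),robot.camera_model(c)['mtx'],None)[0].ravel(),1) for c in('top','side')])
E
```

```text
clock: 8.92
position: [0.5517, 0.1369, 0.1427]
orientation: [0.796, -0.605, -0.002, 0.003]
force: [0.5, 0.5, -0.1]
gripper_width: -0.003
clock: 9.58
position: [0.5026, 0.3144, 0.2225]
orientation: [0.798, -0.603, -0.003, 0.003]
force: [0.1, 0.0, -0.2]
gripper_width: 0.003
top [[([288.1, 256.7], [286, 254, 5, 6, 22])], [([245.8, 245.1], [235, 237, 19, 19, 163]), ([284.5, 258.8], [277, 249, 19, 19, 172])], [([241.4, 243.5], [239, 241, 6, 6, 27])]]
side [[([246.6, 239.7], [244, 233, 6, 15, 66])], [([241.7, 222.6], [233, 216, 17, 13, 132]), ([246.8, 256.7], [239, 249, 18, 13, 117])], [([240.0, 204.8], [237, 199, 6, 14, 60])]]
0 [array([236.8, 242.5]), array([239.3, 196. ])]
-0.06 [array([239.3, 243. ]), array([239.8, 197.7])]
-0.127 [array([242. , 243.7]), array([240.2, 199.5])]
-0.2 [array([244.9, 244.7]), array([240.5, 201.6])]
```

View pics/top5c.png

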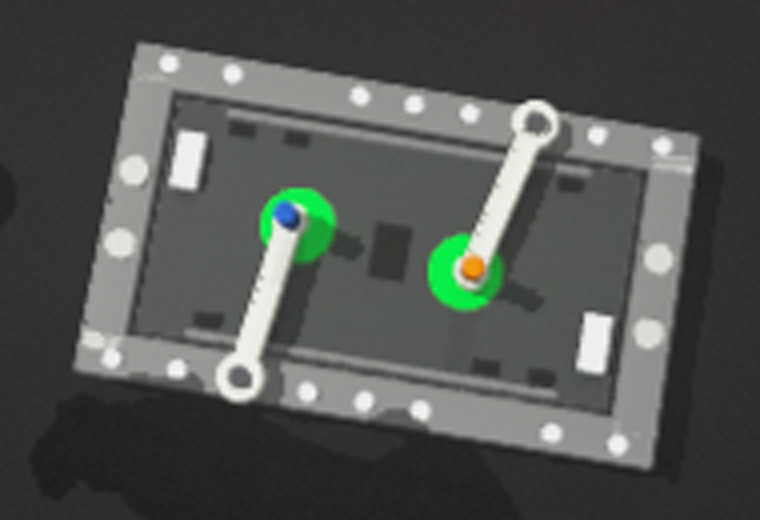

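Both posts stand over their pads. The blue post reads (241.4,243.5) against (242.0,243.7) predicted for the pad centre, about 1.5 mm off. The module looks unmoved and the gripper is clear, so I'm handing in.

```bash
python3 - <<'E'
from h import *
p,d=robot.snapshot('top');o=cv2.imread('pics/top0.png');f=cv2.absdiff(p,o).max(2)
for k,(x0,y0,x1,y1) in dict(lifter=(370,260,425,305),screwdriver=(230,160,335,190),jar=(125,212,165,250)).items():print(k,(f[y0:y1,x0:x1]>40).sum())
robot.hand_in()
E
```

```text
lifter 0
screwdriver 0
jar 0
the job is handed in; nothing more can be done
```

I pushed both swing arms round by their posts with the shut gripper's fingertip, the far (orange) arm first and then the near (blue) one, and handed the job in at about 10 s. I never gripped an arm or pressed on the module. The largest force reading between moves was about 2.6 N.

**Last checks:**
- **Far arm:** it stands at about −0.28 rad against a pad at −0.30, so the foot is about 2 mm off the pad centre.
- **Near arm:** it stands at about −0.11 rad against a pad at −0.13, so the foot is about 1.5 mm off. A foot may be 12 mm off and still be wholly over its pad.
- **Other objects:** the top picture shows no change at the jar, lifter or screwdriver. The module and pads look unmoved, and the gripper was clear of everything.

The two cameras disagreed by about 2–5 mm in position, and triangulated heights came out up to about 7 mm low. I averaged the two cameras' positions and used the given heights. No check failed.

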